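# Find the full bearing cartridge by weight and hold it over the gear case

### The arm

A 6-joint arm with a two-finger parallel gripper is mounted at the origin on the work surface. World frame = base frame: x ahead of the robot, y to its left, z up, the work surface at z = 0. Lengths are in mm, angles in rad, forces in N, time in s.
With the tool pointing down it reaches from about 300 to 775 mm from the base axis. Payload 14.6 kg.
Tool frame: the origin (TCP) lies between the finger pads; the fingertips stand 8 mm ahead of it and the grasp point (between the pads) lies 11 mm behind it; y points along the fingers, x is the direction in which the jaws open and shut, and the axes are right-handed (so a half turn about y gives the same grasp; the last joint's range is limited). The gripper opens to 94 mm and grips with 3 to 60 N. Pads are 16 mm wide; open, the fingers measure 119 mm over their backs; the gripper's body (75 mm by 177 mm) begins 78 mm behind the grasp point.
Start: joints at [1.055, 0.3, 1.521, -0, 1.321, -0.067], TCP at [238.633, 495.524, 213.446] pointing down, gripper open.
Joint ranges: [-3.03, 3.03], [-0.79, 2.21], [0.23, 2.52], [-1.04, 4.18], [0, 3.07], [-2.55, 2.55]. Speed limits (rad/s): [2.22, 2.22, 2.57, 3.14, 3.14, 3.14].

### API

Orientations are given as [roll, pitch, yaw] about the fixed x, y, z axes, in that order (R = Rz(yaw) Ry(pitch) Rx(roll)).
In Python, from cell import read_state, imaging, order gives the robot as it stands. The module is installed in compiled form; this text tells all that it offers.
- The arm moves only by the shell command python3 -m handwheel 'ROWS' [FORCE]. ROWS is JSON, a list that holds one entry, the list of rows, each a list of 7 numbers: the shift along the tool's x, y, z in mm, then the turn, a rotation vector about the tool's x, y, z in degrees, then the opening, from -1 (shut) to 1 (fully open), so that 0 is half open. A call has 1 to 5 rows; each row is the pose to reach, as a shift and turn from the pose measured when the call began, along the tool's axes at that moment; what a row does not reach only later rows make up. A row lasts 1/12 s, in which the tool goes at most 41.7 mm and 7.16 degrees, less where a joint would pass 70% of its speed; a pose out of reach is approached as far as the arm can. A call with a gripper value outside its range is refused whole. The fingers move at their own pace and stop on an object; FORCE is the grip in N (left out, the last holds). Time passes only in rows, so rows that repeat a pose let the fingers close. It gives the time, the measured TCP pose, the force and the opening at its end, in the units of the state.
- read_state(): the state, without advancing time (a new reading comes with each control period).
- imaging.camera(name): name is "scene" or "top" or "wrist"; returns (picture, depth): 480x640x3 uint8, red, green, blue; 480x640 float32, mm along the optical axis (not along the pixel's ray), 0 where there is no reading.
- imaging.get_calibration(name): a dict with "mtx" (3x3 intrinsics, pixels), "dist" ([k1, k2, p1, p2, k3] as OpenCV has them; the pictures are not rectified), "world_from_camera" (4x4, takes a point from camera to world coordinates); the wrist camera has in their place "hand_eye" (4x4, takes a point from camera to tool coordinates, whose origin is the TCP and whose axes are the tool frame's). Camera axes: x right, y down, z forward; pixel columns grow to the right and rows downward; lengths in mm; the calibration is good to about 2 mm. A picture is of the moment at which its call begins: read the wrist's pose just before it. get_calibration takes no time and is no camera call.
- order.sign_off(): hands the job in, once; it reports no verdict.
The state is a dict: "clock": time; "joints": joint angles; "qd": joint speeds; "effort": joint torques, N m; "eef_pos": TCP position; "eef_rot": TCP orientation; "wrist_force": force on the tool from outside, world axes, zero at the start; "moment": the same for the moment, N m; "finger_gap": finger opening in mm.
Only numpy, scipy, OpenCV 4.12 (cv2) and the standard library are available. Lean on these libraries where they do the work, as an engineer would, in place of code of your own. Each camera call takes 0.05 s, during which the arm holds its last target.

### The job

Two bearing cartridges on the bench look alike, but one is an empty dummy: lift them in turn to feel which is heavier. Stand the lighter one upright, fully home, in either round pocket of the blue parts tray and let it go; set the cartridges down without dropping or toppling them, and leave the oil bottle, loose gear, wrench and bearing block where they are. Then take the heavier one and finish still holding it: upright, still, centred above the empty bearing bore of the open gear case and about 6 cm clear of it; the program ends while the gripper holds it there.

Things in the scene. Friction and masses are not known exactly. Their poses are not given: they have to be found in the camera images.
- cartridge_a: sealed round bearing cartridge, upright, steel with a brass band round its lower third and a black disc on top: 44 mm diameter, 70 mm tall, straight smooth sides; stands on the open bench at the start. Origin: centre of its underside; z is its axis, up. The two look the same; which one is heavier changes from run to run and does not follow the name. Both weigh under 5 N and they differ by at least 1.2 N; their inner core is hidden and has about 1 mm of play.
- cartridge_b: sealed round bearing cartridge, upright, steel with a brass band round its lower third and a black disc on top: 44 mm diameter, 70 mm tall, straight smooth sides; stands on the open bench at the start. Origin: centre of its underside; z is its axis, up. The two look the same; which one is heavier changes from run to run and does not follow the name. Both weigh under 5 N and they differ by at least 1.2 N; their inner core is hidden and has about 1 mm of play.
- tray: fixed blue parts tray 240 x 120 x 24 mm, two round pockets at its ends and two square pockets (34 mm, too small for a cartridge) between them. Origin: centre of its underside, on the bench; x along its 240 mm length, z up. The tray and the gear case may change sides.
- pocket_near (a point): centre of the floor of one round pocket, 75 mm from the tray's centre along its -x; the pocket is 48 mm across, its floor 8 mm above the bench, 16 mm deep with a small chamfer at its mouth (24 mm above the bench). z up. Empty at the start.
- pocket_far (a point): the same for the other round pocket, 75 mm from the tray's centre along its +x. Empty at the start.
- gear_case: fixed open aluminium gear-case half, 220 x 180 mm, walls 70 mm high (corner lugs 72 mm), with a round boss holding the empty bore, and beside it a dark gear on a shaft whose top is 83 mm above the bench. Origin: centre of its underside, on the bench; x along its 220 mm length, z up.
- bore (a point): centre of the mouth of the empty bearing bore in the gear case, 75 mm above the bench, 45 mm from the case's centre along its -x: a vertical hole 50 mm across in a boss 72 mm across. z up.
- oil_bottle: bystander: grey oil bottle with a black cap and a blue label, 60 mm diameter, 190 mm tall, standing upright. Origin: centre of its underside.
- loose_gear: bystander: steel gear lying flat, 74 mm diameter, 26 mm tall at its hub. Origin: centre of its underside.
- wrench: bystander: steel wrench about 150 mm long lying flat on the bench, long side across in front of the robot. Origin: about the middle of its underside; x along its length.
- bearing_block: bystander: aluminium block 30 x 30 x 34 mm standing in one square pocket of the tray, rising to 42 mm above the bench. Origin: centre of its underside.
There are look-alikes about, which are no part of the job. Leave any pink or turquoise look-alike of the cartridge_a alone.

How it is judged (in metres and radians):
On the way, in this order (a step that is already met when the one before it is completed fails the run):
1. one of the cartridges is lifted clear of the bench, held in the gripper (((height (world z) of cartridge_a above 0.05 m and contact force between the fingers and cartridge_a above 1 N) or (height (world z) of cartridge_b above 0.05 m and contact force between the fingers and cartridge_b above 1 N))), for 0.2 s.
2. the lighter cartridge stands fully home in a round pocket of the tray, let go (((((horizontal distance between cartridge_a and pocket_near below 0.006 m and z of cartridge_a in the frame of pocket_near below 0.004 m) or (horizontal distance between cartridge_a and pocket_far below 0.006 m and z of cartridge_a in the frame of pocket_far below 0.004 m)) and angle between cartridge_a's own z axis and vertical below 0.1 rad and contact force between the fingers and cartridge_a below 0.1 N and contact force between cartridge_a and tray between 0.6 and 2.4 N and linear speed of cartridge_a below 0.03 m/s) or (((horizontal distance between cartridge_b and pocket_near below 0.006 m and z of cartridge_b in the frame of pocket_near below 0.004 m) or (horizontal distance between cartridge_b and pocket_far below 0.006 m and z of cartridge_b in the frame of pocket_far below 0.004 m)) and angle between cartridge_b's own z axis and vertical below 0.1 rad and contact force between the fingers and cartridge_b below 0.1 N and contact force between cartridge_b and tray between 0.6 and 2.4 N and linear speed of cartridge_b below 0.03 m/s))), for 0.3 s.
At the end, for the whole second after the job is handed in: Lighter cartridge released in a round pocket: within 6 mm of centre, 4 mm of floor, 0.1 rad of upright, tray load 0.6 to 2.4 N (the heavier always exceeds 3 N). Heavier one gripped, still, within 0.2 rad of upright and 25 mm of the bore axis, underside 20 to 120 mm above the bore, off the case ((((((horizontal distance between cartridge_a and pocket_near below 0.006 m and z of cartridge_a in the frame of pocket_near below 0.004 m) or (horizontal distance between cartridge_a and pocket_far below 0.006 m and z of cartridge_a in the frame of pocket_far below 0.004 m)) and angle between cartridge_a's own z axis and vertical below 0.1 rad and contact force between the fingers and cartridge_a below 0.1 N and contact force between cartridge_a and tray between 0.6 and 2.4 N and linear speed of cartridge_a below 0.03 m/s) and (contact force between the fingers and cartridge_b above 2 N and horizontal distance between cartridge_b and bore below 0.025 m and z of cartridge_b in the frame of bore between 0.02 and 0.12 m and angle between cartridge_b's own z axis and vertical below 0.2 rad and linear speed of cartridge_b below 0.03 m/s and contact force between cartridge_b and gear_case below 0.1 N)) or ((((horizontal distance between cartridge_b and pocket_near below 0.006 m and z of cartridge_b in the frame of pocket_near below 0.004 m) or (horizontal distance between cartridge_b and pocket_far below 0.006 m and z of cartridge_b in the frame of pocket_far below 0.004 m)) and angle between cartridge_b's own z axis and vertical below 0.1 rad and contact force between the fingers and cartridge_b below 0.1 N and contact force between cartridge_b and tray between 0.6 and 2.4 N and linear speed of cartridge_b below 0.03 m/s) and (contact force between the fingers and cartridge_a above 2 N and horizontal distance between cartridge_a and bore below 0.025 m and z of cartridge_a in the frame of bore between 0.02 and 0.12 m and angle between cartridge_a's own z axis and vertical below 0.2 rad and linear speed of cartridge_a below 0.03 m/s and contact force between cartridge_a and gear_case below 0.1 N)))); the arm keeps its last pose, push and grip.
It fails at once if the oil bottle, loose gear, wrench or bearing block is moved by more than 15 mm (distance of any of oil_bottle, loose_gear, wrench, bearing_block from where it was at the start of the episode above 0.015 m).
It fails at once if a cartridge topples (angle between any of cartridge_a, cartridge_b's own z axis and vertical above 0.6 rad).
It fails at once if a cartridge is dropped (falls free faster than 0.6 m/s) ((linear speed of cartridge_a above 0.6 m/s and contact force between the fingers and cartridge_a below 0.05 N) or (linear speed of cartridge_b above 0.6 m/s and contact force between the fingers and cartridge_b below 0.05 N)).
It also fails if it takes over 72 s, if anything falls off the work surface, if the arm or the gripper's body presses on something with over 40 N, if the wrist force passes 120 N, or if a joint passes its speed limit or range.

## Working session

There is one attempt and no reset: what is moved stays moved. The work goes in short steps, Python scripts to look and compute and a shell command to move; the robot and the scene stay as the last step left them, time stands still between calls to the robot, and variables do not carry over. Pictures are saved under pics/ and viewed, and the job is handed in when it is done.

```bash
mkdir -p pics
cat > h.py <<'E'
import numpy as np, cv2
from cell import read_state, imaging, order
from scipy.spatial.transform import Rotation as R
def st():
    s=read_state(); return s
def T_tool(s):
    T=np.eye(4); T[:3,:3]=R.from_euler('xyz',s['eef_rot']).as_matrix(); T[:3,3]=s['eef_pos']; return T
def ray(name,uv,s=None):
    c=imaging.get_calibration(name)
    uv=np.array(uv,float).reshape(-1,1,2)
    n=cv2.undistortPoints(uv,np.array(c['mtx'],float),np.array(c['dist'],float)).reshape(-1,2)
    W=np.array(c['world_from_camera']) if name!='wrist' else T_tool(s)@np.array(c['hand_eye'])
    d=np.c_[n,np.ones(len(n))]@W[:3,:3].T
    return W[:3,3],d
def onplane(name,uv,z,s=None):
    o,d=ray(name,uv,s); return o+d*((z-o[2])/d[:,2])[:,None]
def withdepth(name,uv,depth,s=None):
    o,d=ray(name,uv,s); return o+d*np.array([depth[int(v),int(u)] for u,v in uv])[:,None]
E
python3 - <<'E'
from h import *
s=st(); print(s)
for n in ['scene','top','wrist']:
    p,d=imaging.camera(n); cv2.imwrite(f'pics/{n}0.png',p[:,:,::-1]); np.save(f'{n}0.npy',d)
    c=imaging.get_calibration(n); print(n,{k:np.round(v,3).tolist() for k,v in c.items()})
E
```

```text
{'clock': 0.0, 'joints': array([ 1.05540200e+00,  3.00462250e-01,  1.52159602e+00,  6.52448658e-06,
        1.32068353e+00, -6.66074054e-02]), 'qd': array([ 0.00032674,  0.0014734 , -0.00059146, -0.00160936,  0.00046635,
       -0.00104669]), 'effort': array([ 2.56388317e-03, -5.31794107e+01, -3.52744710e+01,  7.09523493e-02,
        2.43755017e-02, -1.36472077e-04]), 'eef_pos': array([238.50866152, 495.31055568, 212.88485676]), 'eef_rot': array([-1.57071354e+00,  1.14617300e-03,  1.12200783e+00]), 'wrist_force': array([ 0.47115866, -1.26189205, -0.80093987]), 'moment': array([ 0.00129995, -0.00250654, -0.02478919]), 'finger_gap': 93.7396608263589}
scene {'mtx': [[518.496, 0.0, 315.796], [0.0, 518.496, 238.118], [0.0, 0.0, 1.0]], 'dist': [-0.06, 0.0, 0.0, 0.0, 0.0], 'world_from_camera': [[0.502, 0.703, -0.503, 1059.927], [0.865, -0.407, 0.293, -268.978], [0.001, -0.583, -0.813, 770.337], [0.0, 0.0, 0.0, 1.0]]}
top {'mtx': [[551.506, 0.0, 327.508], [0.0, 551.506, 237.887], [0.0, 0.0, 1.0]], 'dist': [-0.133, 0.0, 0.0, 0.0, 0.0], 'world_from_camera': [[-0.015, -0.997, 0.072, 517.01], [-1.0, 0.015, -0.003, 11.613], [0.002, -0.072, -0.997, 1032.359], [0.0, 0.0, 0.0, 1.0]]}
wrist {'mtx': [[411.931, 0.0, 316.645], [0.0, 411.931, 238.715], [0.0, 0.0, 1.0]], 'dist': [-0.039, 0.0, 0.0, 0.0, 0.0], 'hand_eye': [[1.0, -0.001, 0.001, -0.549], [-0.001, -0.249, 0.969, -171.388], [-0.001, -0.969, -0.249, 72.238], [0.0, 0.0, 0.0, 1.0]]}
```

View pics/top0.png

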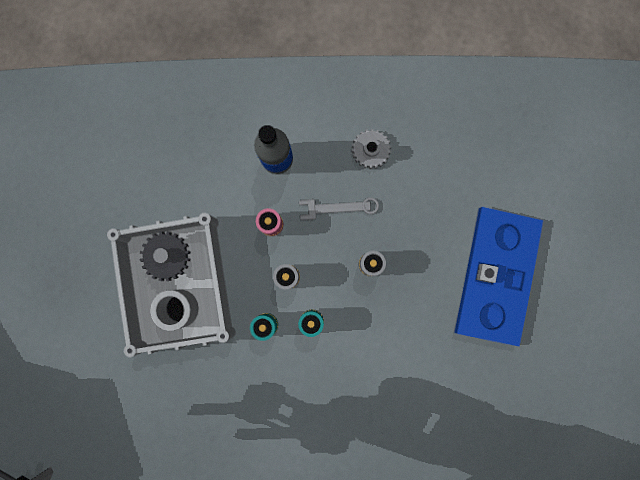

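View pics/scene0.png

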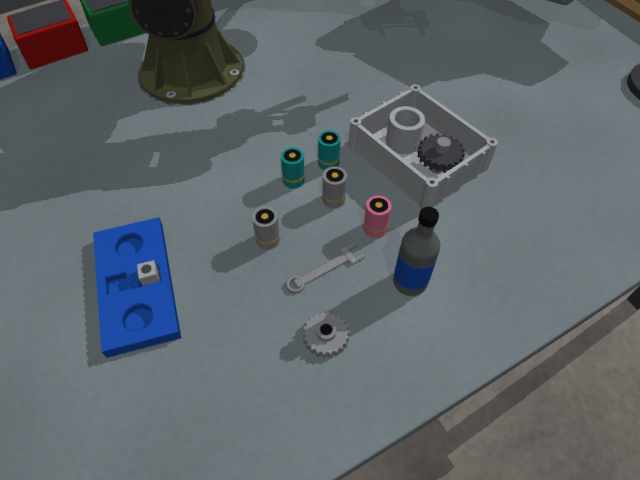

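View pics/wrist0.png

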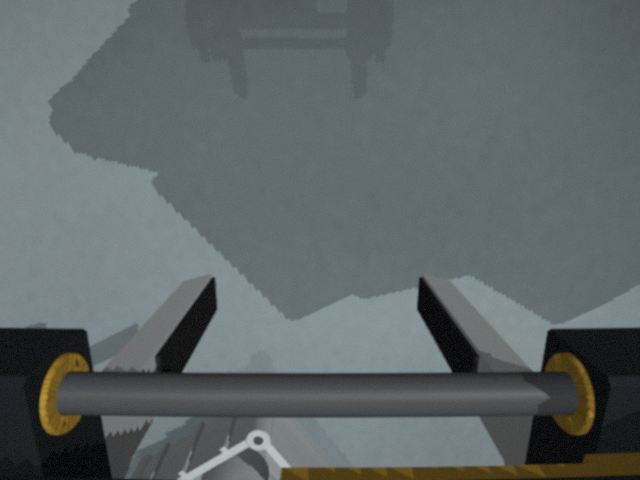

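Top view: steel cartridges at about (285,277) and (373,263). Look-alikes are pink (268,221) and turquoise (262,327) and (311,323). The case bore is at about (171,310), and the tray pockets at (508,237) and (492,316). Only the two steel-sided ones fit the description. Next I'll measure them and check with a crop.

Run:
```python
from h import *
im=cv2.imread('pics/top0.png'); sc=cv2.imread('pics/scene0.png'); d=np.load('top0.npy')
cv2.imwrite('pics/crop_t.png',cv2.resize(im[195:350,230:405],None,fx=4,fy=3.8,interpolation=cv2.INTER_CUBIC)[:600,:800])
cv2.imwrite('pics/crop_s.png',cv2.resize(sc[120:270,230:410],None,fx=4.4,fy=4,interpolation=cv2.INTER_CUBIC)[:600,:800])
cv2.imwrite('pics/crop_tray.png',cv2.resize(im[200:350,440:560],None,fx=4,fy=4,interpolation=cv2.INTER_CUBIC))
cv2.imwrite('pics/crop_case.png',cv2.resize(im[205:360,100:235],None,fx=3.8,fy=3.8,interpolation=cv2.INTER_CUBIC))
# dark disc centroids on top
for nm,img,cs in (('top',im,[(285,277),(373,263),(268,221),(262,327),(311,323)]),('scene',sc,[(334,174),(265,216),(378,204),(292,155),(329,137)])):
    hsv=cv2.cvtColor(img,cv2.COLOR_BGR2HSV)
    for u,v in cs:
        x0,y0=u-15,v-15
        w=img[y0:y0+31,x0:x0+31].max(2)
        m=(w<60).astype(np.uint8)
        m=cv2.morphologyEx(m,cv2.MORPH_CLOSE,np.ones((7,7),np.uint8))
        cn,_=cv2.findContours(m,cv2.RETR_EXTERNAL,cv2.CHAIN_APPROX_NONE)
        c=max(cn,key=cv2.contourArea); (ex,ey),ax,an=cv2.fitEllipse(c)
        uv=(x0+ex,y0+ey); print(nm,(u,v),np.round(uv,1),np.round(ax,1),np.round(onplane(nm,[uv],70)[0],1))
o,dd=ray('top',[(508,237)]);
# heights by depth
for uv in [(285,283),(373,270),(508,237),(492,316),(530,300),(171,310),(157,322),(163,293)]:
    print(uv,np.round(withdepth('top',[uv],d)[0],1))
```

```text
top (285, 277) [287.7 276. ] [16.5 24.8] [520.5  79.3  70. ]
top (373, 263) [372.9 262.9] [16.9 17.8] [541.2 -69.7  70. ]
top (268, 221) [267.7 220.6] [16.6 17.2] [618.1 113.5  70. ]
top (262, 327) [265.9 324.6] [20.9 26.3] [436.6 118.3  70. ]
top (311, 323) [312.1 320.4] [20.  25.5] [442.9  37.7  70. ]
scene (334, 174) [334.9 172.2] [14.6 20.8] [515.3  88.3  70. ]
scene (265, 216) [264.4 216. ] [13.5 17.5] [541.6 -69.1  70. ]
scene (378, 204) [378.5 204.6] [12.9 17. ] [618.7 114.5  70. ]
scene (292, 155) [291.9 155. ] [10.7 16.3] [437.4  41.3  70. ]
scene (329, 137) [328.8 137.6] [10.9 15.5] [431.8 125.5  70. ]
(285, 283) [508.4  84.3  67.6]
(373, 270) [528.7 -69.5  70.9]
(508, 237) [ 587.2 -332.9    7.1]
(492, 316) [ 439.3 -297.     8.1]
(530, 300) [ 466.8 -375.4   -2.5]
(171, 310) [460.2 301.   15.7]
(157, 322) [442.9 308.6  77.2]
(163, 293) [493.3 298.6  74. ]
```

View pics/crop_t.png

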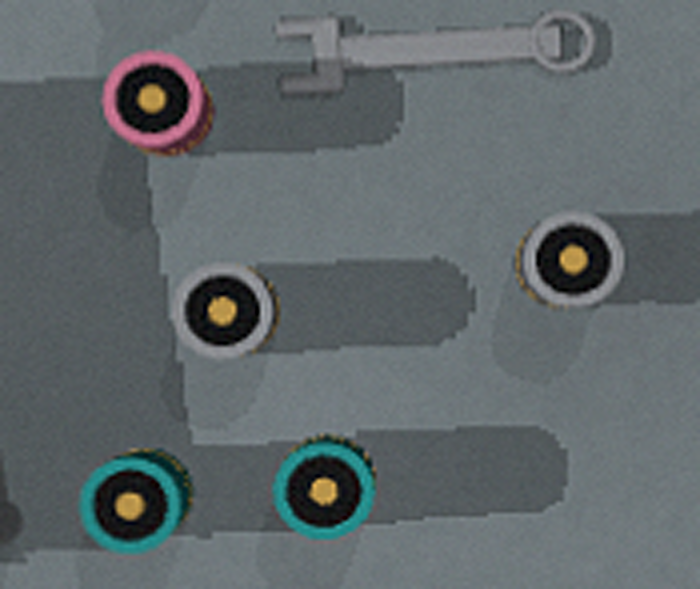

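View pics/crop_tray.png

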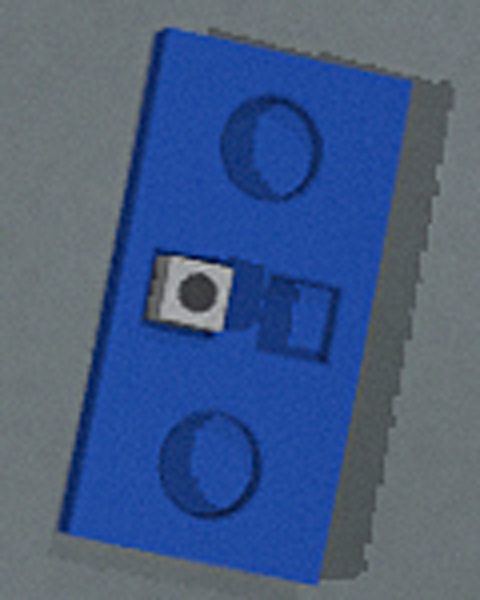

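View pics/crop_case.png

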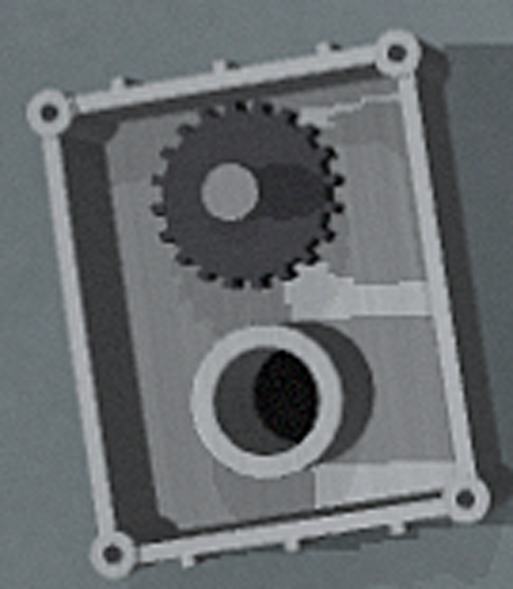

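View pics/crop_s.png

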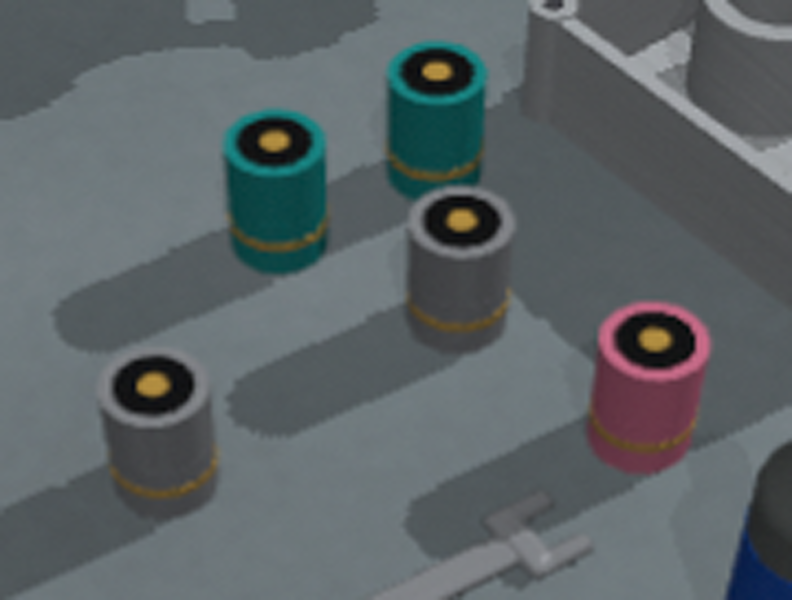

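Crops: the two steel cartridges, at about (285,277) and (373,263) in the top view, have grey sides, a brass band and a black disc. The others are clearly turquoise or pink. Next I'll measure the brass dots, pocket rims and bore rim more precisely.

Run:
```python
from h import *
im=cv2.imread('pics/top0.png'); sc=cv2.imread('pics/scene0.png')
for nm,img,cs in (('top',im,[(285,277),(373,263),(268,221),(262,327),(311,323)]),('scene',sc,[(334,174),(265,216),(378,204),(292,155),(329,137)])):
    hsv=cv2.cvtColor(img,cv2.COLOR_BGR2HSV)
    for u,v in cs:
        w=hsv[v-6:v+7,u-6:u+7]; m=(w[...,0]>10)&(w[...,0]<30)&(w[...,1]>90)&(w[...,2]>90)
        y,x=np.nonzero(m); uv=(u-6+x.mean(),v-6+y.mean())
        print(nm,(u,v),m.sum(),np.round(uv,1),np.round(onplane(nm,[uv],70)[0],1))
# tray outline (blue) corners
for nm,img in (('top',im),('scene',sc)):
    hsv=cv2.cvtColor(img,cv2.COLOR_BGR2HSV)
    m=((hsv[...,0]>105)&(hsv[...,0]<120)&(hsv[...,1]>150)&(hsv[...,2]>(140 if nm=='top' else 120))).astype(np.uint8)
    n,l,s,c=cv2.connectedComponentsWithStats(m); k=[i for i in range(1,n) if s[i,4]>300]; print(nm,[(s[i].tolist()) for i in k])
    k=max(k,key=lambda i:s[i,4]); mm=(l==k).astype(np.uint8)
    cn,_=cv2.findContours(mm,cv2.RETR_EXTERNAL,cv2.CHAIN_APPROX_NONE); cc=max(cn,key=cv2.contourArea)
    if nm=='top':
        P=onplane('top',cc.reshape(-1,2),24)[:,:2]
        (cx,cy),wh,an=cv2.minAreaRect(P.astype(np.float32)); print('tray rect',cx,cy,wh,an)
        # corners
# rim ellipse edges by radial gradient in world plane: sample image on plane circle
def project(nm,P):
    c=imaging.get_calibration(nm); W=np.linalg.inv(np.array(c['world_from_camera']))
    rv,_=cv2.Rodrigues(W[:3,:3]); return cv2.projectPoints(np.array(P,float),rv,W[:3,3],np.array(c['mtx']),np.array(c['dist']))[0].reshape(-1,2)
hsv=cv2.cvtColor(im,cv2.COLOR_BGR2HSV)
cr=cv2.resize(im[200:350,440:560],None,fx=4,fy=4,interpolation=cv2.INTER_CUBIC)
for cc,z in (((271,148),24),((210,464),24)):
    uv=(440+(cc[0]+.5)/4-.5,200+(cc[1]+.5)/4-.5); print('pocket',uv,onplane('top',[uv],z)[0])
uv=(100+266.5/3.8,205+401/3.8); print('bore',uv,onplane('top',[uv],75)[0])
for cc in ((113,554),(466,499),(397,52),(50,113)):
    uv=(100+cc[0]/3.8,205+cc[1]/3.8); print('lug',onplane('top',[uv],72)[0])
# zoomed scene crops
cv2.imwrite('pics/sc_tray.png',cv2.resize(sc[210:360,85:190],None,fx=4,fy=4,interpolation=cv2.INTER_CUBIC))
cv2.imwrite('pics/sc_case.png',cv2.resize(sc[80:200,345:505],None,fx=5,fy=5,interpolation=cv2.INTER_CUBIC))
```

```text
top (285, 277) 43 [285.1 276.4] [519.8  83.8  70. ]
top (373, 263) 41 [372.9 262.9] [541.1 -69.7  70. ]
top (268, 221) 39 [267.4 220.5] [618.2 114.   70. ]
top (262, 327) 41 [262.  327.8] [431.2 125.1  70. ]
top (311, 323) 39 [310.4 323.9] [436.8  40.9  70. ]
scene (334, 174) 30 [334.4 174.5] [519.7  84.7  70. ]
scene (265, 216) 37 [264.2 215.6] [540.8 -69.1  70. ]
scene (378, 204) 35 [378.4 204.4] [618.3 114.6  70. ]
scene (292, 155) 28 [291.9 154.8] [436.9  41.5  70. ]
scene (329, 137) 24 [329.  137.5] [431.7 126.   70. ]
top [[457, 207, 86, 139, 6007]]
tray rect 513.796875 -310.61639404296875 (119.83280944824219, 239.34228515625) 76.99747467041016
scene [[93, 217, 86, 135, 7692]]
pocket (507.375, 236.625) [ 586.73044292 -326.06361761   24.        ]
pocket (492.125, 315.625) [ 441.23073662 -292.41025199   24.        ]
bore (170.13157894736844, 310.5263157894737) [462.63846411 285.65443423  75.        ]
lug [391.85330603 360.07265855  72.        ]
lug [417.06634702 193.83898176  72.        ]
lug [623.07635931 225.10645578  72.        ]
lug [597.26306616 390.88686579  72.        ]
```

View pics/sc_tray.png

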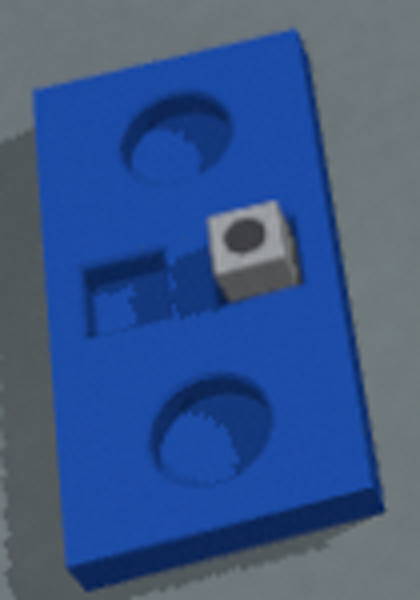

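View pics/sc_case.png

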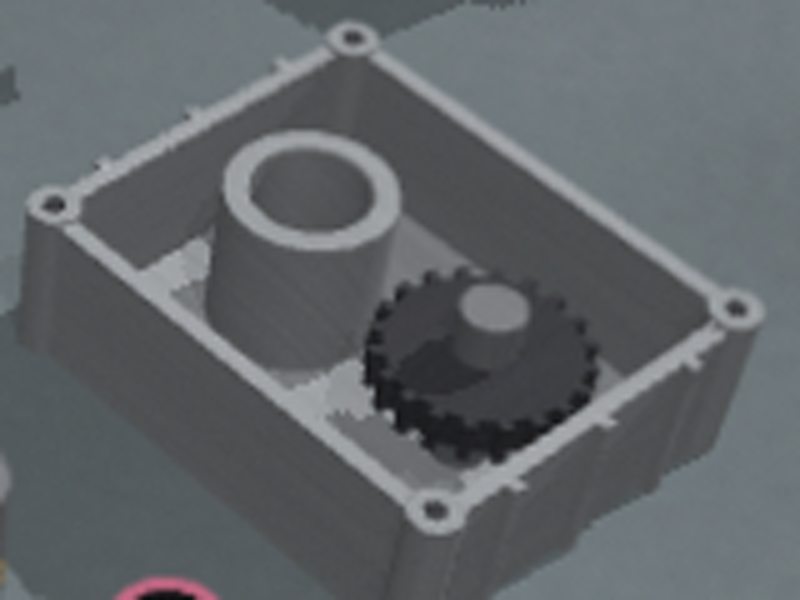

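Both views agree to about 1 mm: P1 is at (520,84) and P2 at (541,-69.4). The pockets are 149 mm apart against a nominal 150, and the tray measures 119.8 x 239.3 mm. The bore at (462.7,285.6) matches the lug-derived (462.8,285.5). I'll use yaw 90° (jaws along world y) throughout, which clears the neighbours. Next, the first move.

```bash
cat >> h.py <<'E'
def delta(target,yaw_deg,s=None):
    s=s or st(); M=T_tool(s)[:3,:3]
    d=M.T@(np.array(target,float)-s['eef_pos'])
    Rt=R.from_euler('xyz',[-np.pi/2,0,np.radians(yaw_deg)]).as_matrix()
    rv=np.degrees(R.from_matrix(M.T@Rt).as_rotvec())
    return np.round(d,1),np.round(rv,2)
def rep():
    s=st(); print(round(float(s['clock']),2),'pos',np.round(s['eef_pos'],1),'rot',np.round(np.degrees(s['eef_rot']),2),'F',np.round(s['wrist_force'],2),'M',np.round(s['moment'],2),'gap',round(float(s['finger_gap']),1),'j',np.round(s['joints'],2)); return s
E
python3 - <<'E'
from h import *
s=rep(); print(delta([520,84,200],90))
print(onplane('scene',[(137.6,317.4),(129.2,244.4)],24))
print(onplane('top',[(272,168),(371,149),(266,134)],0))
E
```

```text
0.15 pos [238.6 495.4 213.1] rot [-9.000e+01  4.000e-02  6.428e+01] F [0.16 0.36 0.56] M [-0.01  0.02  0.02] gap 94.1 j [ 1.06  0.3   1.52  0.    1.32 -0.07]
(array([-248.5,   13.2, -432.1]), array([-1.000e-02, -2.572e+01, -4.000e-02]))
[[ 589.81412646 -326.37215948   24.        ]
 [ 444.185911   -292.19320674   24.        ]]
[[725.80568368 112.16298189   0.        ]
 [759.80684355 -76.80490307   0.        ]
 [792.24341853 123.44280571   0.        ]]
```

```bash
python3 -m handwheel '[[[-20,1,-34,0,-5,0,1],[-40,2,-68,0,-10,0,1],[-60,3,-102,0,-15,0,1],[-80,4,-136,0,-20,0,1],[-100,5,-170,0,-25.7,0,1]]]' 30; python3 -c "
from h import *
rep(); print(delta([520,84,160],90))"
```

```text
clock: 0.57
eef_pos: [348.8, 329.8, 208.0]
eef_rot: [-1.57, 0.001, 1.575]
wrist_force: [1.1, 0.6, -0.2]
finger_gap: 94.2
0.57 pos [348.8 329.8 208. ] rot [-8.997e+01  5.000e-02  9.025e+01] F [ 1.11  0.6  -0.2 ] M [ 0.02 -0.02  0.03] gap 94.2 j [ 0.68  0.15  1.72 -0.    1.27 -0.89]
(array([-246.5,   48.1, -170.1]), array([-0.03,  0.25, -0.05]))
```

```bash
python3 -m handwheel '[[[-33,4,-23,0,0,0,1],[-66,8,-46,0,0,0,1],[-99,12,-69,0,0,0,1],[-132,16,-92,0,0,0,1],[-165,20,-115,0,0,0,1]]]' 30 >/dev/null;  python3 -c "
from h import *
rep(); print(delta([520,84,160],90))"
```

```text
0.98 pos [465.2 163.4 187.9] rot [-8.997e+01  5.000e-02  9.025e+01] F [-0.19  1.34 -0.52] M [ 0.1  -0.01 -0.05] gap 94.2 j [ 0.26  0.2   1.71 -0.    1.23 -1.31]
(array([-79.6,  27.9, -54.4]), array([-0.03,  0.25, -0.05]))
```

```bash
python3 -m handwheel '[[[-27,9,-18,0,0,0,1],[-54,18,-36,0,0.2,0,1],[-79.6,28,-54.4,0,0.2,0,1],[-79.6,28,-54.4,0,0.2,0,1],[-79.6,28,-54.4,0,0.2,0,1]]]' 30 >/dev/null;  python3 - <<'E'
from h import *
s=rep(); print(delta([520,84,34],90))
p,d=imaging.camera('wrist'); cv2.imwrite('pics/w1.png',p[:,:,::-1])
E
```

```text
1.4 pos [520.   82.9 159. ] rot [-8.987e+01  5.000e-02  8.991e+01] F [ 0.33 -0.08 -0.44] M [0.03 0.02 0.03] gap 93.8 j [ 0.09  0.3   1.65 -0.    1.19 -1.48]
(array([  1.2, 125. ,  -0.3]), array([-0.13, -0.09, -0.05]))
```

View pics/w1.png

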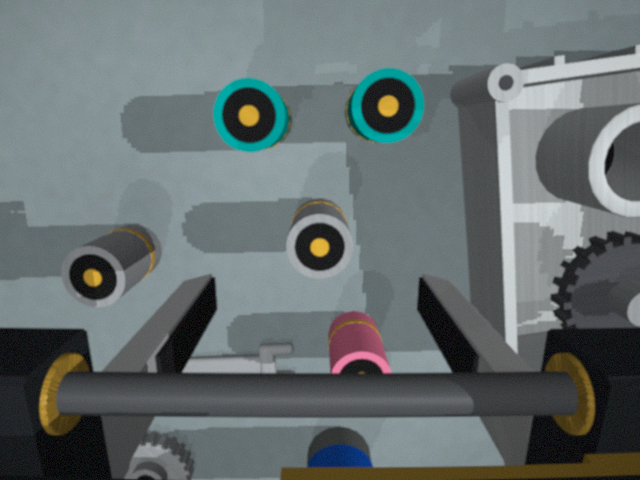

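Wrist view: the steel cartridge P1 (dot at (319,247)) sits centred between the fingers. The turquoise pair is above it and the pink one is at (360,365). The other steel cartridge, P2, is at (93,277).

```bash
python3 - <<'E'
from h import *
s=st(); print(onplane('wrist',[(319.3,247.3),(93,277.5),(388,105.5)],70,s).round(1))
E
python3 -m handwheel '[[[1,30,0,0,0,0,1],[1,60,0,0,0,0,1],[1,90,0,0,0,0,1],[1,110,0,0,0,0,1],[1,124.5,0,0,0,0,1]]]' 30 >/dev/null;  python3 - <<'E'
from h import *
s=rep(); print(delta([520,84,34],90))
E
```

```text
[[520.2  85.4  70. ]
 [541.3 -68.1  70. ]
 [430.9 127.1  70. ]]
1.87 pos [518.4  86.   33.6] rot [-8.983e+01  4.000e-02  9.008e+01] F [ 0.1   0.84 -0.25] M [ 0.03  0.04 -0.02] gap 93.8 j [ 0.1   0.47  1.75 -0.    0.93 -1.48]
(array([-2. , -0.4, -1.6]), array([-0.17,  0.08, -0.04]))
```

```bash
python3 -m handwheel '[[[-1,0,-1,0,0,0,0.2],[-1,0,-1,0,0,0,-0.2],[-1,0,-1,0,0,0,-0.6],[-1,0,-1,0,0,0,-0.6],[-1,0,-1,0,0,0,-0.6]]]' 30;python3 -m handwheel '[[[0,0,0,0,0,0,-0.6],[0,0,0,0,0,0,-0.6],[0,0,0,0,0,0,-0.6],[0,0,0,0,0,0,-0.6]]]' 30;  python3 - <<'E'
from h import *
s=rep()
p,d=imaging.camera('wrist'); cv2.imwrite('pics/w2.png',p[:,:,::-1])
E
```

```text
clock: 2.28
eef_pos: [519.9, 85.3, 34.7]
eef_rot: [-1.57, 0.001, 1.572]
wrist_force: [0.0, 0.2, 1.0]
finger_gap: 64.3
clock: 2.62
eef_pos: [520.1, 85.2, 35.0]
eef_rot: [-1.57, 0.001, 1.572]
wrist_force: [-1.0, -0.1, 4.0]
finger_gap: 43.8
2.62 pos [520.1  85.2  35. ] rot [-8.996e+01  3.000e-02  9.009e+01] F [-1.05 -0.11  4.  ] M [0.03 0.14 0.01] gap 43.8 j [ 0.09  0.47  1.74 -0.    0.93 -1.48]
```

View pics/w2.png

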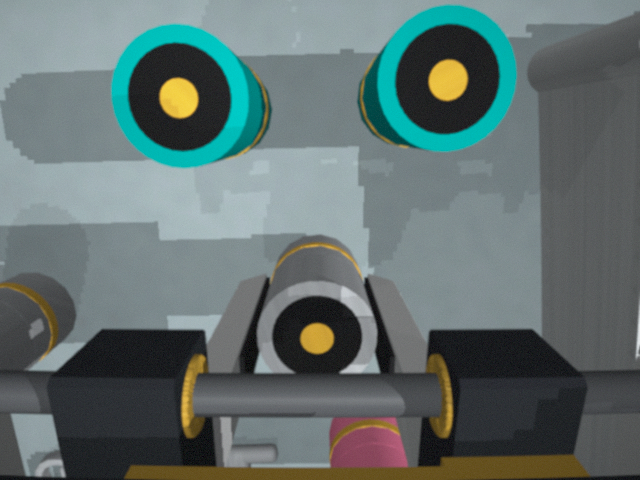

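Gripped: gap 43.8 mm, with the grey cartridge between the pads at (317,335). Next, lift and weigh.

```bash
python3 -m handwheel '[[[0,-15,0,0,0,0,-0.6],[0,-35,0,0,0,0,-0.6],[0,-60,0,0,0,0,-0.6],[0,-75,0,0,0,0,-0.6],[0,-80,0,0,0,0,-0.6]]]' 30 | grep -E "force|gap"
for i in 1 2 3 4 5 6; do python3 -m handwheel '[[[0,0,0,0,0,0,-0.6]]]' 30| grep force; done
python3 -c "
from h import *
rep()"
```

```text
wrist_force: [0.8, 0.2, -4.2]
finger_gap: 43.4
wrist_force: [-0.7, -0.2, -4.1]
wrist_force: [-0.4, 0.1, -4.7]
wrist_force: [-0.1, 0.3, -4.6]
wrist_force: [-0.8, 0.2, -4.7]
wrist_force: [-0.4, -0.1, -4.0]
wrist_force: [-0.5, 0.2, -3.6]
3.58 pos [518.7  85.1 112.3] rot [-8.971e+01  5.000e-02  9.008e+01] F [-0.52  0.15 -3.65] M [0.04 0.03 0.01] gap 43.2 j [ 0.09  0.36  1.7  -0.    1.09 -1.48]
```

About 4.3 N, so P1 is probably the heavy one. I'll set it back down in the same spot, then weigh P2.

```bash
python3 -m handwheel '[[[0,20,0,0,0,0,-0.6],[0,45,0,0,0,0,-0.6],[0,62,0,0,0,0,-0.6],[0,70,0,0,0,0,-0.6],[0,74,0,0,0,0,-0.6]]]' 30 | grep -E "pos|force|gap"
python3 -m handwheel '[[[0,1,0,0,0,0,-0.6],[0,2,0,0,0,0,-0.6],[0,2,0,0,0,0,-0.6]]]' 30| grep -E "pos|force"
```

```text
eef_pos: [517.7, 85.0, 37.0]
wrist_force: [-0.3, -1.2, -4.1]
finger_gap: 43.6
eef_pos: [518.1, 85.0, 35.7]
wrist_force: [0.2, 0.5, -4.1]
```

```bash
python3 -m handwheel '[[[0,1,0,0,0,0,-0.6],[0,1,0,0,0,0,-0.6]]]' 30| grep -E "pos|force"
python3 -m handwheel '[[[0,1,0,0,0,0,-0.6],[0,1,0,0,0,0,-0.6]]]' 30| grep -E "pos|force"
```

```text
eef_pos: [518.5, 85.1, 35.3]
wrist_force: [0.2, -0.3, -3.7]
eef_pos: [518.6, 85.0, 35.1]
wrist_force: [-4.0, -1.5, 5.0]
```

Contact: the force swung to +5 N. I'll release and retract.

```bash
python3 -m handwheel '[[[0,0,0,0,0,0,0.2],[0,0,0,0,0,0,0.6],[0,0,0,0,0,0,1],[0,0,0,0,0,0,1],[0,0,0,0,0,0,1]]]' 30 | grep -E "pos|force|gap"
python3 -m handwheel '[[[0,0,0,0,0,0,1],[0,0,0,0,0,0,1]]]' 30 | grep -E "pos|force|gap"
python3 -m handwheel '[[[0,-15,0,0,0,0,1],[0,-45,0,0,0,0,1],[0,-80,0,0,0,0,1],[0,-110,0,0,0,0,1],[0,-120,0,0,0,0,1]]]' 30 | grep -E "pos|force|gap"
python3 - <<'E'
from h import *
s=rep()
p,d=imaging.camera('wrist'); cv2.imwrite('pics/w3.png',p[:,:,::-1]); print(delta([541,-69.2,155],90))
E
```

```text
eef_pos: [518.7, 85.1, 35.2]
wrist_force: [-0.4, -0.1, -0.0]
finger_gap: 73.8
eef_pos: [518.8, 85.1, 35.2]
wrist_force: [0.4, -0.2, 0.3]
finger_gap: 86.9
eef_pos: [520.6, 85.3, 159.6]
wrist_force: [-0.0, 1.2, 0.2]
finger_gap: 93.8
5.58 pos [520.6  85.3 159.6] rot [-9.010e+01  2.000e-02  9.009e+01] F [-0.05  1.21  0.19] M [ 0.   -0.03  0.01] gap 93.8 j [ 0.09  0.3   1.65 -0.    1.19 -1.48]
(array([-154.6,    4.5,  -20. ]), array([ 0.12,  0.09, -0.02]))
```

View pics/w3.png

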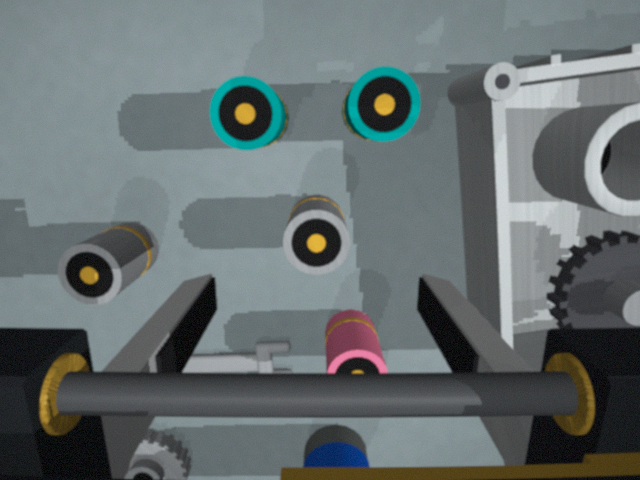

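P1 stands upright where it was, at (316,243), and nothing else has moved. Next, P2.

```bash
python3 -m handwheel '[[[-39,1,-5,0,0,0,1],[-78,2,-10,0,0,0,1],[-117,3,-15,0,0,0,1],[-154.6,4,-20,0,0,0,1],[-154.6,4,-20,0,0,0,1]]]' 30 | grep -E "pos|force|gap"
python3 -m handwheel '[[[0,0,0,0,0,0,1],[0,0,0,0,0,0,1]]]' 30 | grep -E "pos|force|gap"
python3 - <<'E'
from h import *
s=rep(); print(delta([541,-69,34.5],90))
p,d=imaging.camera('wrist'); cv2.imwrite('pics/w4.png',p[:,:,::-1])
img=p[:,:,::-1]; hsv=cv2.cvtColor(np.ascontiguousarray(img),cv2.COLOR_BGR2HSV)
m=((hsv[...,0]>15)&(hsv[...,0]<30)&(hsv[...,1]>130)&(hsv[...,2]>150)).astype(np.uint8)
n,l,S,c=cv2.connectedComponentsWithStats(m)
for i in range(1,n):
    if 100<S[i,4]<900 and c[i,1]<330: print(c[i].round(1),S[i,4],onplane('wrist',[c[i]],70,s)[0].round(1))
E
```

```text
eef_pos: [540.8, -74.4, 153.7]
wrist_force: [-1.1, 0.1, 0.4]
finger_gap: 93.9
eef_pos: [540.2, -74.7, 152.3]
wrist_force: [-0.7, 0.6, -0.3]
finger_gap: 94.0
6.22 pos [540.2 -74.7 152.3] rot [-8.990e+01  2.000e-02  8.979e+01] F [-0.69  0.59 -0.35] M [0.05 0.02 0.03] gap 94.0 j [-0.2   0.35  1.61 -0.    1.19 -1.77]
(array([  5.7, 117.8,  -1. ]), array([-0.1 , -0.21, -0.02]))
[514.9  78.7] 310 [436.5  42.   70. ]
[568.4 215.4] 256 [518.4  85.6  70. ]
[325.8 250.9] 256 [541. -69.  70.]
```

View pics/w4.png

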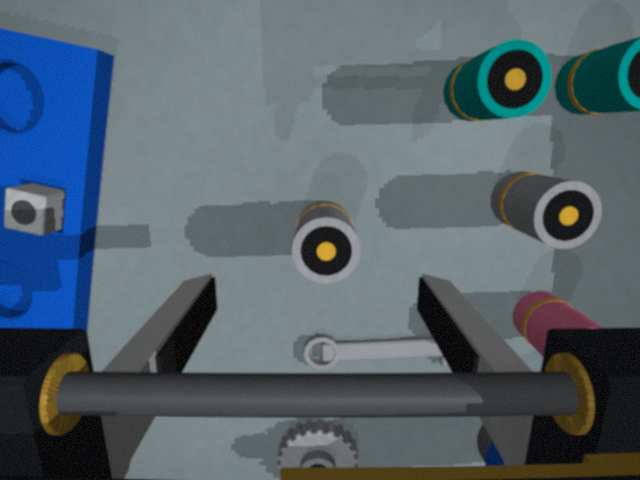

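P2 (dot at (326,251)) measures (541,-69) from the wrist camera, matching the fixed cameras. The wrench is well outside the fingers' path.

```bash
python3 -m handwheel '[[[5.7,28,-1,0,0,0,1],[5.7,58,-1,0,0,0,1],[5.7,88,-1,0,0,0,1],[5.7,108,-1,0,0,0,1],[5.7,117.5,-1,0,0,0,1]]]' 30 | grep -E "pos|force|gap"
python3 -m handwheel '[[[0,0,0,0,0,0,0.2],[0,0,0,0,0,0,-0.2],[0,0,0,0,0,0,-0.6],[0,0,0,0,0,0,-0.6],[0,0,0,0,0,0,-0.6]]]' 30 | grep -E "pos|force|gap"
python3 -m handwheel '[[[0,0,0,0,0,0,-0.6],[0,0,0,0,0,0,-0.6],[0,0,0,0,0,0,-0.6],[0,0,0,0,0,0,-0.6]]]' 30 | grep -E "pos|force|gap"
```

```text
eef_pos: [539.8, -66.7, 32.3]
wrist_force: [-0.7, -0.1, -0.2]
finger_gap: 94.1
eef_pos: [540.4, -66.8, 33.4]
wrist_force: [-0.4, -0.5, -0.4]
finger_gap: 64.1
eef_pos: [540.6, -66.9, 33.8]
wrist_force: [-0.7, -1.0, 4.5]
finger_gap: 43.8
```

```bash
python3 -m handwheel '[[[0,-15,0,0,0,0,-0.6],[0,-35,0,0,0,0,-0.6],[0,-60,0,0,0,0,-0.6],[0,-75,0,0,0,0,-0.6],[0,-80,0,0,0,0,-0.6]]]' 30 | grep -E "force|gap"
for i in 1 2 3 4 5 6; do python3 -m handwheel '[[[0,0,0,0,0,0,-0.6]]]' 30| grep force; done
python3 - <<'E'
from h import *
s=rep(); p,d=imaging.camera('wrist'); cv2.imwrite('pics/w5.png',p[:,:,::-1])
print(delta([443,-292,130],90),delta([588.5,-326,130],90))
E
```

```text
wrist_force: [0.7, 0.3, -1.3]
finger_gap: 43.1
wrist_force: [0.7, 0.2, -2.5]
wrist_force: [-1.0, -0.3, -1.2]
wrist_force: [-0.4, -0.4, -0.9]
wrist_force: [0.2, -0.2, -1.6]
wrist_force: [-0.0, -0.4, -1.1]
wrist_force: [-0.2, 0.1, -1.5]
8.35 pos [540.1 -66.8 112.1] rot [-8.973e+01 -2.000e-02  8.994e+01] F [-0.18  0.1  -1.46] M [ 0.07 -0.05 -0.  ] gap 43.6 j [-0.19  0.39  1.64 -0.    1.11 -1.76]
(array([-225.3,  -17.5,   96.9]), array([-0.28, -0.06,  0.02])) (array([-259.2,  -18.3,  -48.6]), array([-0.28, -0.06,  0.02]))
```

View pics/w5.png

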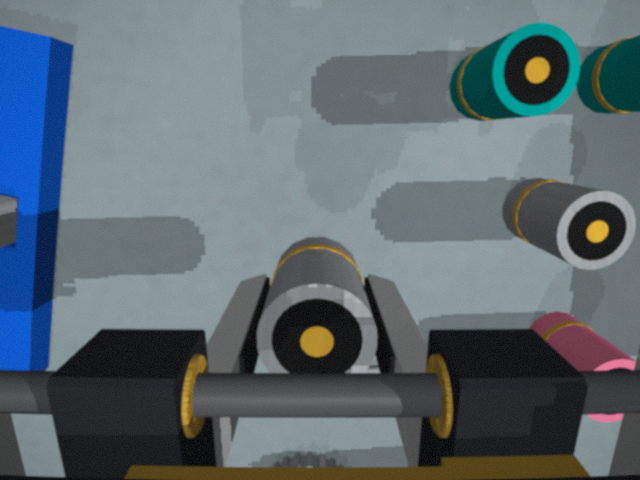

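P2 weighs about 1.4 N and P1 about 4.3 N, so P2 is the lighter one. It goes to the near pocket. I'll pause a little short in x so the wrist camera can see the pocket rim.

```bash
python3 -m handwheel '[[[-30,-10,4,0,0,0,-0.6],[-65,-18,8,0,0,0,-0.6],[-100,-18,12,0,0,0,-0.6],[-135,-18,16,0,0,0,-0.6],[-170,-18,20,0,0,0,-0.6]]]' 30 | grep -E "force|gap"
python3 -m handwheel '[[[-18,0,2,0,0,0,-0.6],[-35,0,4,0,0,0,-0.6],[-50,0,6,0,0,0,-0.6],[-50,0,6,0,0,0,-0.6],[-50,0,6,0,0,0,-0.6]]]' 30 | grep -E "force|gap"
python3 - <<'E'
from h import *
s=rep(); p,d=imaging.camera('wrist'); cv2.imwrite('pics/w6.png',p[:,:,::-1])
E
```

```text
wrist_force: [1.7, 0.3, -1.7]
finger_gap: 43.6
wrist_force: [-0.5, 0.6, -1.2]
finger_gap: 43.8
9.23 pos [ 513.3 -288.4  129.8] rot [-8.97e+01 -4.00e-02  8.99e+01] F [-0.51  0.59 -1.18] M [ 0.04 -0.02  0.  ] gap 43.8 j [-0.57  0.47  1.49 -0.    1.19 -2.14]
```

View pics/w6.png

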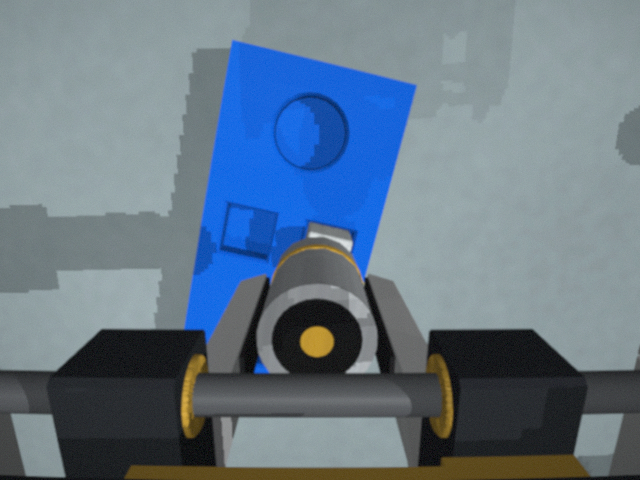

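The near pocket shows in the wrist view as a rim centred near (311,131), about 74 px across. The held cartridge's dot is at (317,341).

Run:
```python
from h import *
s=st(); im=cv2.imread('pics/w6.png')
g=cv2.cvtColor(im,cv2.COLOR_BGR2GRAY)
# radial edge search: rim = outermost strong gradient
c0=np.array([311.,131.]); f=g.astype(float); f=cv2.GaussianBlur(f,(0,0),1)
for it in range(3):
    pts=[]
    for a in np.radians(np.arange(0,360,5)):
        r=np.arange(30,45,0.5); xs=c0[0]+r*np.cos(a); ys=c0[1]+r*np.sin(a)
        v=cv2.remap(f.astype(np.float32),xs.astype(np.float32)[None],ys.astype(np.float32)[None],1)[0]
        k=np.argmax(np.gradient(v)); pts.append((xs[k],ys[k]))
    e=cv2.fitEllipse(np.array(pts,np.float32)); c0=np.array(e[0])
print(e)
pk=np.array(onplane('wrist',np.array(pts),24,s))
A=np.c_[2*pk[:,:2],np.ones(len(pk))]; x=np.linalg.lstsq(A,(pk[:,:2]**2).sum(1),rcond=None)[0]; rad=np.sqrt(x[2]+x[0]**2+x[1]**2); print('circle on z=24',x[:2],rad, np.std(np.hypot(*(pk[:,:2]-x[:2]).T)))
# cartridge
hsv=cv2.cvtColor(im,cv2.COLOR_BGR2HSV); m=((hsv[...,0]>12)&(hsv[...,0]<30)&(hsv[...,1]>120)&(hsv[...,2]>150)); m[:320]=0; m[362:]=0; m[:,:290]=0;m[:,345:]=0
y,xx=np.nonzero(m); uv=(xx.mean(),y.mean()); 
for dz in (35,36,37): print('cart',uv,onplane('wrist',[uv],s['eef_pos'][2]+dz,s)[0]-s['eef_pos'])
for t in [(442.5,-292.3),x[:2]]: print(delta([t[0],t[1],120],90,s))
```

```text
((310.6012268066406, 131.6947784423828), (76.2870864868164, 78.74524688720703), 165.9691925048828)
circle on z=24 [ 440.17210335 -291.7363117 ] 25.00476071298242 0.3225490465280217
cart (np.float64(316.4840848806366), np.float64(341.2572944297082)) [ 1.58701118 -0.47495719 35.        ]
cart (np.float64(316.4840848806366), np.float64(341.2572944297082)) [ 1.05164144 -0.4761941  36.        ]
cart (np.float64(316.4840848806366), np.float64(341.2572944297082)) [ 0.51627169 -0.47743102 37.        ]
(array([-4.5, 10.2, 70.9]), array([-0.29, -0.05,  0.04]))
(array([-4. , 10.3, 73.3]), array([-0.29, -0.05,  0.04]))
```

```bash
python3 -m handwheel '[[[-1,5,25,0,0,0,-0.6],[-2,15,50,0,0,0,-0.6],[-3.5,28,73,0,0,0,-0.6],[-3.5,40,73,0,0,0,-0.6],[-3.5,52,73,0,0,0,-0.6]]]' 30 | grep -E "force|gap"
python3 -m handwheel '[[[0,0,0,0,0,0,-0.6],[0,0,0,0,0,0,-0.6]]]' 30 | grep -E "force|gap"
python3 - <<'E'
from h import *
s=rep(); p,d=imaging.camera('wrist'); cv2.imwrite('pics/w7.png',p[:,:,::-1]);p,d=imaging.camera('top'); cv2.imwrite('pics/t7.png',p[:,:,::-1])
print(delta([440,-291.8,60],90))
E
```

```text
wrist_force: [-0.2, -1.0, -1.7]
finger_gap: 43.6
wrist_force: [0.3, -0.3, -0.5]
finger_gap: 43.9
9.87 pos [ 439.9 -289.4   78.2] rot [-8.970e+01 -6.000e-02  9.004e+01] F [ 0.31 -0.28 -0.49] M [ 0.05 -0.01 -0.03] gap 43.9 j [-0.65  0.41  1.72 -0.    1.02 -2.22]
(array([-1.8, 19. ,  0.3]), array([-0.23,  0.02,  0.  ]))
```

View pics/w7.png

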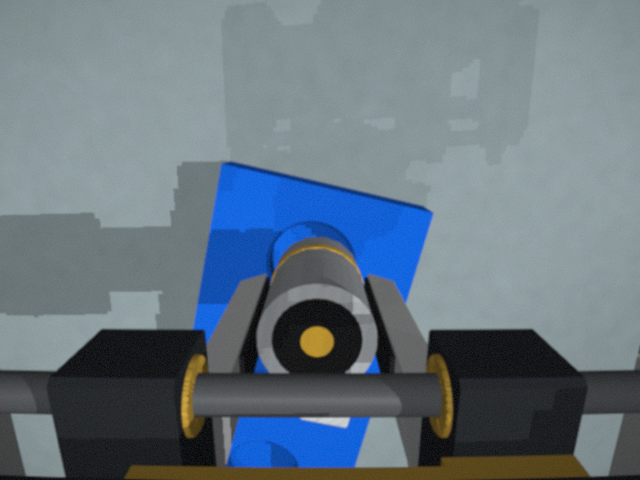

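The wrist view shows the pocket's front rim arc at x≈312, with the cartridge base at x≈317. The base needs to go about 2 mm towards -y, which matches the computed figure.

```bash
python3 -m handwheel '[[[-2,5,0,0,0,0,-0.6],[-2,10,0,0,0,0,-0.6],[-2,15,0,0,0,0,-0.6],[-2,17,0,0,0,0,-0.6],[-2,17,0,0,0,0,-0.6]]]' 30 | grep -E "pos|force|gap"
python3 - <<'E'
from h import *
s=rep(); p,d=imaging.camera('wrist'); cv2.imwrite('pics/w8.png',p[:,:,::-1])
cv2.imwrite('pics/w8c.png',cv2.resize(p[180:350,200:440,::-1],None,fx=3,fy=3))
print(delta([440,-291.8,60],90))
E
```

```text
eef_pos: [440.0, -291.8, 61.2]
wrist_force: [-0.6, -0.4, -1.1]
finger_gap: 43.8
10.38 pos [ 440.  -291.8   61.2] rot [-8.972e+01 -5.000e-02  9.002e+01] F [-0.61 -0.45 -1.11] M [ 0.02 -0.01  0.01] gap 43.8 j [-0.65  0.43  1.73 -0.    0.99 -2.22]
(array([0.2, 1.6, 0.2]), array([-0.25,  0.02,  0.02]))
```

View pics/w8c.png

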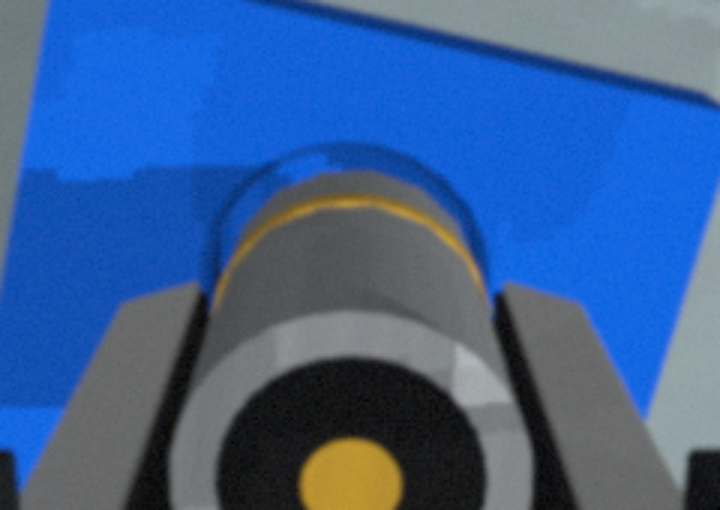

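Run:
```python
from h import *
s=st()
print('rim',onplane('wrist',[(315.7,227.3)],24,s),'base',onplane('wrist',[(316.7,237.3)],s['eef_pos'][2]-34.3,s))
print('sides',onplane('wrist',[(200+206/3,180+255/3),(200+489/3,180+255/3)],24,s))
```

```text
rim [[ 415.25384649 -292.69729737   24.        ]] base [[ 419.79227345 -292.18494676   27.31577081]]
sides [[ 435.81415117 -317.78034944   24.        ]
 [ 435.85740569 -267.49172267   24.        ]]
```

The rim centre is (440.3,-292.6) and the cartridge is at about (441.5,-292.2). I'll shift 1 mm in -x, then descend with force checks.

```bash
python3 -m handwheel '[[[-0.4,2,1.2,0,0,0,-0.6],[-0.4,4,1.2,0,0,0,-0.6],[-0.4,6,1.2,0,0,0,-0.6],[-0.4,6,1.2,0,0,0,-0.6]]]' 30 | grep -E "pos|force|gap"
python3 -m handwheel '[[[0,1.5,0,0,0,0,-0.6],[0,3,0,0,0,0,-0.6],[0,4.5,0,0,0,0,-0.6],[0,4.5,0,0,0,0,-0.6]]]' 30 | grep -E "pos|force|gap"
```

```text
eef_pos: [438.8, -292.2, 55.2]
wrist_force: [1.5, 0.0, -1.5]
finger_gap: 43.8
eef_pos: [438.7, -292.1, 50.4]
wrist_force: [0.4, 0.4, -1.1]
finger_gap: 43.6
```

The underside is at about 16 mm, inside the pocket without contact. Continuing.

```bash
python3 -m handwheel '[[[0,1.5,0,0,0,0,-0.6],[0,3,0,0,0,0,-0.6],[0,4.5,0,0,0,0,-0.6],[0,6,0,0,0,0,-0.6],[0,6,0,0,0,0,-0.6]]]' 30 | grep -E "pos|force|gap"
python3 -m handwheel '[[[0,1,0,0,0,0,-0.6],[0,1,0,0,0,0,-0.6]]]' 30 | grep -E "pos|force|gap"
python3 -m handwheel '[[[0,1,0,0,0,0,-0.6],[0,1,0,0,0,0,-0.6]]]' 30 | grep -E "pos|force|gap"
```

```text
eef_pos: [438.5, -292.0, 44.0]
wrist_force: [-0.7, -0.9, -1.1]
finger_gap: 43.6
eef_pos: [438.4, -292.0, 42.9]
wrist_force: [-1.0, -0.1, -1.0]
finger_gap: 43.8
eef_pos: [438.5, -292.0, 41.9]
wrist_force: [0.4, 0.3, -0.6]
finger_gap: 43.7
```

```bash
python3 -m handwheel '[[[0,1,0,0,0,0,-0.6],[0,1,0,0,0,0,-0.6]]]' 30 | grep -E "pos|force|gap"
```

```text
eef_pos: [438.5, -292.1, 41.8]
wrist_force: [-5.4, 4.1, 11.9]
finger_gap: 43.6
```

The floor contact is clear at +12 N, with the underside near 8 mm. I'll release and retract.

```bash
python3 -m handwheel '[[[0,0,0,0,0,0,-0.1],[0,0,0,0,0,0,0.3],[0,0,0,0,0,0,0.8],[0,0,0,0,0,0,1],[0,0,0,0,0,0,1]]]' 30 | grep -E "pos|force|gap"
python3 -m handwheel '[[[0,0,0,0,0,0,1],[0,0,0,0,0,0,1],[0,0,0,0,0,0,1]]]' 30 | grep -E "pos|force|gap"
python3 -m handwheel '[[[0,-15,0,0,0,0,1],[0,-45,0,0,0,0,1],[0,-80,0,0,0,0,1],[0,-115,0,0,0,0,1],[0,-130,0,0,0,0,1]]]' 30 | grep -E "pos|force|gap"
python3 - <<'E'
from h import *
s=rep()
p,d=imaging.camera('wrist'); cv2.imwrite('pics/w9.png',p[:,:,::-1]); print(delta([519,85.2,165],90))
E
```

```text
eef_pos: [438.5, -292.1, 41.7]
wrist_force: [-0.4, 1.1, -0.0]
finger_gap: 67.0
eef_pos: [438.5, -292.1, 41.7]
wrist_force: [-0.1, -0.6, -0.6]
finger_gap: 86.7
eef_pos: [440.2, -292.9, 176.2]
wrist_force: [-0.3, -0.1, 1.0]
finger_gap: 94.1
13.1 pos [ 440.2 -292.9  176.2] rot [-89.92   0.11  90.03] F [-0.27 -0.05  0.98] M [0.02 0.02 0.  ] gap 94.1 j [-0.66  0.29  1.63 -0.    1.23 -2.23]
(array([378.5,  11.2, -78.5]), array([ 0.02,  0.02, -0.19]))
```

View pics/w9.png

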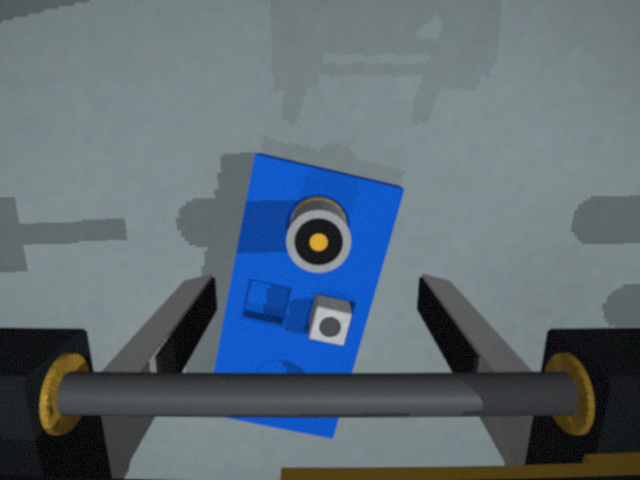

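The cartridge stands in the pocket at (318,242), and the block is undisturbed at (330,322). I'll check its height and position numerically.

Run:
```python
from h import *
s=st(); p,d=imaging.camera('wrist')
pts=[(318+a,242+b) for a,b in ((-13,0),(13,0),(0,-13),(0,13))]
print(withdepth('wrist',pts,d,s).round(1)); print(onplane('wrist',[(318.3,242)],78,s).round(1))
pt,_=imaging.camera('top'); cv2.imwrite('pics/t9.png',pt[:,:,::-1])
hsv=cv2.cvtColor(np.ascontiguousarray(pt[:,:,::-1]),cv2.COLOR_BGR2HSV); m=((hsv[...,0]>10)&(hsv[...,0]<30)&(hsv[...,1]>90)&(hsv[...,2]>90)).astype(np.uint8)
n,l,S,c=cv2.connectedComponentsWithStats(m)
for i in range(1,n):
    if 20<S[i,4]<80: print(c[i].round(1),S[i,4],onplane('top',[c[i]],78 if c[i,0]>450 else 70)[0].round(1))
```

```text
[[ 439.8 -301.6   79.6]
 [ 440.2 -284.    78.1]
 [ 431.3 -292.8   77.6]
 [ 449.7 -292.8   77.2]]
[[ 440.3 -292.6   78. ]]
[267.4 220.6] 40 [618.1 114.1  70. ]
[285.1 277.3] 43 [518.4  83.9  70. ]
[482.7 314.9] 27 [ 446.9 -259.4   78. ]
[310.4 323.9] 39 [436.8  40.9  70. ]
[262.  327.8] 41 [431.2 125.1  70. ]
[524.5 341.1] 50 [ 399.1 -333.4   78. ]
```

View pics/t9.png

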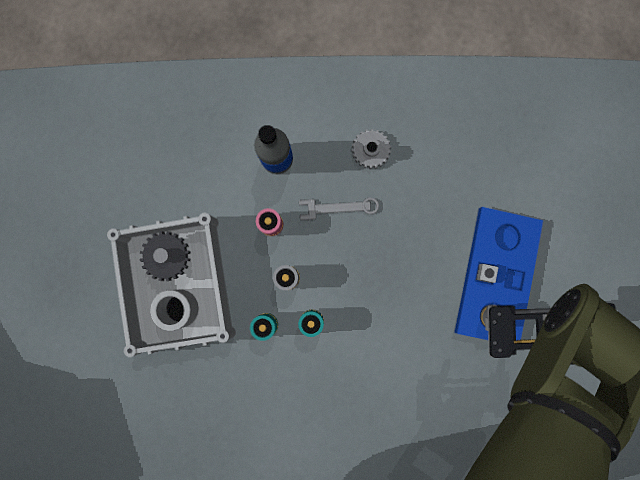

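The light cartridge is home: its top is at about 78 mm (8+70), centred at (440.3,-292.6), with P1 at (518.5,84) and everything else undisturbed. Next, fetch P1.

```bash
python3 -m handwheel '[[[36,0,-8,0,0,0,1],[74,0,-16,0,0,0,1],[112,0,-24,0,0,0,1],[150,0,-32,0,0,0,1],[188,0,-40,0,0,0,1]]]' 30 | grep -E "pos"
python3 -m handwheel '[[[38,0,-8,0,0,0,1],[76,0,-16,0,0,0,1],[114,0,-24,0,0,0,1],[145,0,-31,0,0,0,1],[160,0,-35,0,0,0,1]]]' 30 | grep -E "pos"
python3 -c "
from h import *
rep(); print(delta([519,85,155],90))"
```

```text
eef_pos: [478.8, -102.5, 170.6]
eef_pos: [513.4, 60.8, 168.8]
14.08 pos [513.4  60.8 168.8] rot [-8.950e+01 -6.000e-02  9.013e+01] F [0.09 0.34 0.62] M [-0.01 -0.06  0.06] gap 94.0 j [ 0.05  0.27  1.66  0.    1.21 -1.53]
(array([24.2, 13.7, -5.8]), array([-0.5 ,  0.13,  0.06]))
```

```bash
python3 -m handwheel '[[[12,7,-3,0,0,0,1],[22,14,-5.8,-0.4,0,0,1],[22,14,-5.8,-0.4,0,0,1],[22,14,-5.8,-0.4,0,0,1]]]' 30 | grep -E "pos"
python3 - <<'E'
from h import *
s=rep(); 
p,d=imaging.camera('wrist'); cv2.imwrite('pics/w10.png',p[:,:,::-1])
hsv=cv2.cvtColor(np.ascontiguousarray(p[:,:,::-1]),cv2.COLOR_BGR2HSV)
m=((hsv[...,0]>15)&(hsv[...,0]<30)&(hsv[...,1]>130)&(hsv[...,2]>150)).astype(np.uint8)
n,l,S,c=cv2.connectedComponentsWithStats(m)
for i in range(1,n):
    if 100<S[i,4]<900 and c[i,1]<330: print(c[i].round(1),S[i,4],onplane('wrist',[c[i]],70,s)[0].round(1))
print(delta([519,85,34.5],90,s))
E
```

```text
eef_pos: [518.4, 82.6, 153.5]
14.42 pos [518.4  82.6 153.5] rot [-8.977e+01 -4.000e-02  9.016e+01] F [ 0.03  0.09 -0.42] M [ 0.05 -0.05 -0.02] gap 93.9 j [ 0.09  0.3   1.66  0.    1.18 -1.49]
[390.2 108.3] 329 [431.2 126.   70. ]
[247.9 117.4] 324 [436.6  41.2  70. ]
[320.2 249.4] 271 [518.3  84.7  70. ]
(array([  2.4, 119. ,  -1.1]), array([-0.23,  0.16,  0.04]))
```

View pics/w10.png

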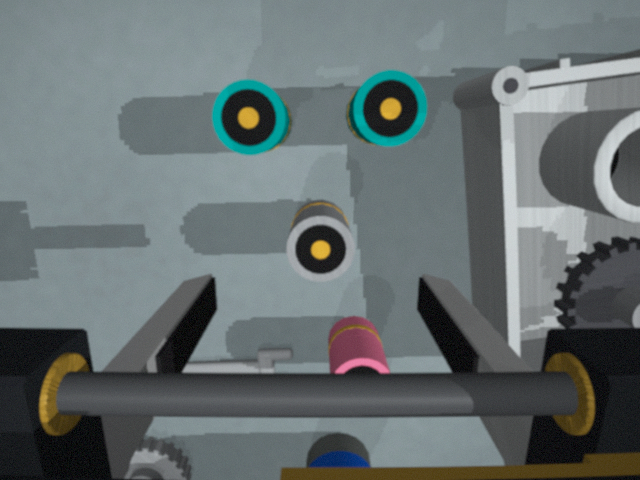

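The steel cartridge P1 (dot at (320,249)) is centred at (518.3,84.7). I'll descend and grip.

```bash
python3 -m handwheel '[[[2,28,-0.5,0,0,0,1],[2,58,-0.5,0,0,0,1],[2,88,-0.5,0,0,0,1],[2,108,-0.5,0,0,0,1],[2,118.5,-0.5,0,0,0,1]]]' 40 | grep -E "pos|force|gap"
python3 -m handwheel '[[[0,0,0,0,0,0,0.2],[0,0,0,0,0,0,-0.2],[0,0,0,0,0,0,-0.6],[0,0,0,0,0,0,-0.6],[0,0,0,0,0,0,-0.6]]]' 40 | grep -E "pos|force|gap"
python3 -m handwheel '[[[0,0,0,0,0,0,-0.6],[0,0,0,0,0,0,-0.6],[0,0,0,0,0,0,-0.6],[0,0,0,0,0,0,-0.6]]]' 40 | grep -E "pos|force|gap"
```

```text
eef_pos: [517.8, 83.1, 33.5]
wrist_force: [-0.1, -0.1, 0.6]
finger_gap: 94.2
eef_pos: [518.3, 83.1, 34.6]
wrist_force: [0.9, -0.2, 0.5]
finger_gap: 64.3
eef_pos: [518.6, 83.3, 35.0]
wrist_force: [-1.0, 1.2, 4.8]
finger_gap: 43.5
```

```bash
python3 -m handwheel '[[[0,-15,0,0,0,0,-0.6],[0,-40,0,0,0,0,-0.6],[0,-75,0,0,0,0,-0.6],[0,-110,0,0,0,0,-0.6],[0,-137,0,0,0,0,-0.6]]]' 40 | grep -E "force|gap"
for i in 1 2 3 4 ; do python3 -m handwheel '[[[0,0,0,0,0,0,-0.6]]]' 40| grep force; done
python3 -c "
from h import *
rep(); print(delta([462.2,286,170],90))"
```

```text
wrist_force: [1.2, -0.2, -3.1]
finger_gap: 43.5
wrist_force: [0.4, -0.4, -2.9]
wrist_force: [-1.3, -0.1, -4.5]
wrist_force: [-0.3, -0.1, -3.4]
wrist_force: [-0.2, 0.2, -3.7]
16.38 pos [519.5  83.1 176.3] rot [-9.007e+01 -5.000e-02  9.005e+01] F [-0.22  0.24 -3.67] M [ 0.01  0.07 -0.07] gap 43.7 j [ 0.09  0.28  1.64  0.    1.22 -1.48]
(array([202.9,   6.4,  57.1]), array([0.07, 0.05, 0.05]))
```

Still about 3.8 N, so this is the heavy one. I'll carry it over the bore.

```bash
python3 -m handwheel '[[[25,0,7,0,0,0,-0.6],[60,0,17,0,0,0,-0.6],[95,0,27,0,0,0,-0.6],[130,0,37,0,0,0,-0.6],[165,3,46,0,0,0,-0.6]]]' 40 | grep -E "pos|force|gap"
python3 -c "
from h import *
rep(); print(delta([462.2,286,170],90))"
```

```text
eef_pos: [472.2, 249.4, 172.0]
wrist_force: [0.8, -1.0, -3.5]
finger_gap: 43.7
16.8 pos [472.2 249.4 172. ] rot [-89.96  -0.    90.03] F [ 0.8  -1.   -3.53] M [ 0.06 -0.03 -0.05] gap 43.7 j [ 0.42  0.3   1.62  0.    1.22 -1.15]
(array([36.6,  2. ,  9.9]), array([-0.04,  0.03, -0.  ]))
```

```bash
python3 -m handwheel '[[[15,2,5,0,0,0,-0.6],[28,2,8,0,0,0,-0.6],[36,2,10,0,0,0,-0.6],[36,2,10,0,0,0,-0.6],[36,2,10,0,0,0,-0.6]]]' 40 | grep -E "pos|force|gap"
python3 -m handwheel '[[[0,0,0,0,0,0,-0.6],[0,0,0,0,0,0,-0.6],[0,0,0,0,0,0,-0.6]]]' 40 | grep -E "pos|force|gap"
python3 - <<'E'
from h import *
s=rep(); print(delta([462.2,286,170],90))
for n in ('wrist','scene'):
    p,d=imaging.camera(n); cv2.imwrite(f'pics/{n}11.png',p[:,:,::-1])
E
```

```text
eef_pos: [462.4, 284.7, 169.6]
wrist_force: [-0.5, -0.0, -3.3]
finger_gap: 43.5
eef_pos: [462.7, 284.0, 169.7]
wrist_force: [-0.3, 1.2, -5.1]
finger_gap: 43.5
17.47 pos [462.7 284.  169.7] rot [-8.994e+01  3.000e-02  8.995e+01] F [-0.3   1.2  -5.06] M [ 0.02 -0.04 -0.03] gap 43.5 j [ 0.48  0.32  1.59 -0.    1.22 -1.09]
(array([ 2. , -0.3,  0.5]), array([-0.06, -0.05, -0.03]))
```

View pics/wrist11.png

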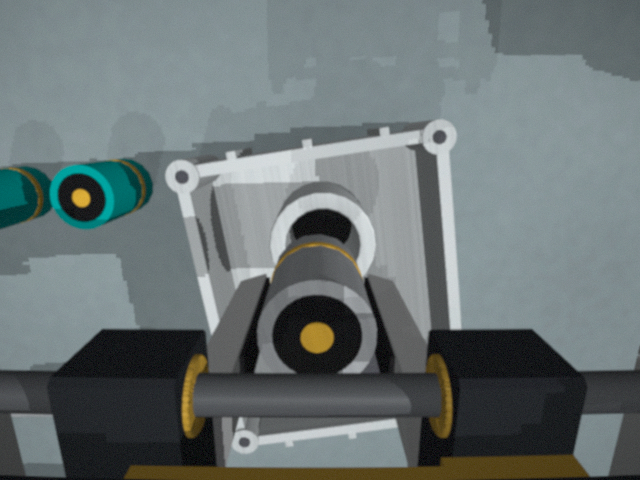

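View pics/scene11.png

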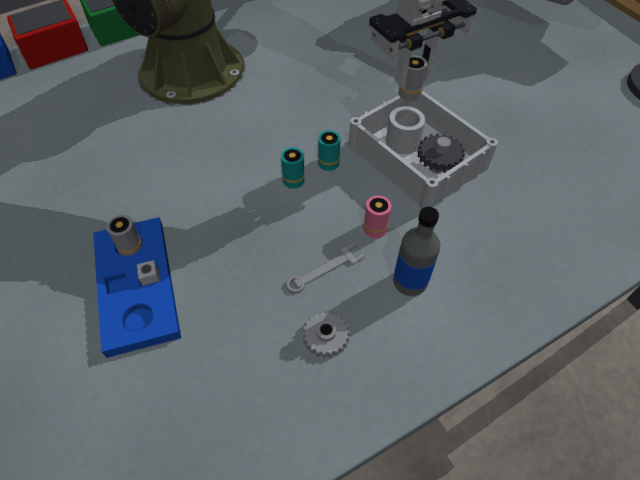

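In the scene view, the light cartridge stands in the tray at (122,232). The heavy one hangs upright at (413,75) above the boss, clear of the case. In the wrist view, the boss ring spans x 271 to 376 (centre about 323). I'll nudge about 2 mm in +y, settle and check.

```bash
python3 -m handwheel '[[[2,0,0.5,0,0,0,-0.6],[2,0,0.5,0,0,0,-0.6],[2,0,0.5,0,0,0,-0.6],[2,0,0.5,0,0,0,-0.6],[2,0,0.5,0,0,0,-0.6]]]' 40 | grep -E "pos|force|gap"
python3 -m handwheel '[[[0,0,0,0,0,0,-0.6],[0,0,0,0,0,0,-0.6],[0,0,0,0,0,0,-0.6],[0,0,0,0,0,0,-0.6],[0,0,0,0,0,0,-0.6]]]' 40 | grep -E "pos|force|gap"
python3 - <<'E'
from h import *
s=rep(); print(np.abs(s['qd']).max(), 'underside above bore',s['eef_pos'][2]-34.5-75)
p,d=imaging.camera('wrist'); cv2.imwrite('pics/w12.png',p[:,:,::-1])
im=p.astype(float).mean(2)
for r in (240,): 
    print([int(v) for v in im[r,262:284]],[int(v) for v in im[r,366:390]])
sc,ds=imaging.camera('scene')
hsv=cv2.cvtColor(np.ascontiguousarray(sc[:,:,::-1]),cv2.COLOR_BGR2HSV); m=((hsv[...,0]>10)&(hsv[...,0]<30)&(hsv[...,1]>90)&(hsv[...,2]>90)).astype(np.uint8)
n,l,S,c=cv2.connectedComponentsWithStats(m)
for i in range(1,n):
    if 10<S[i,4]<60: print(c[i].round(1),S[i,4],'z70',onplane('scene',[c[i]],70)[0].round(1),'z78',onplane('scene',[c[i]],78)[0].round(1),'zheld',onplane('scene',[c[i]],s['eef_pos'][2]+35.5)[0].round(1))
E
```

```text
eef_pos: [462.1, 286.3, 169.7]
wrist_force: [-0.4, -0.7, -3.9]
finger_gap: 43.8
eef_pos: [462.1, 286.3, 169.7]
wrist_force: [0.2, -0.3, -3.2]
finger_gap: 43.3
18.4 pos [462.1 286.3 169.7] rot [-8.994e+01  3.000e-02  8.998e+01] F [ 0.24 -0.3  -3.19] M [ 0.04 -0.02  0.03] gap 43.3 j [ 0.49  0.33  1.59 -0.    1.22 -1.08]
0.002509930773964324 underside above bore 60.21869743572461
[156, 163, 158, 156, 155, 173, 188, 201, 206, 207, 207, 208, 211, 206, 209, 207, 211, 213, 215, 206, 173, 147] [213, 211, 211, 212, 209, 192, 167, 158, 159, 160, 163, 162, 163, 158, 162, 157, 158, 160, 160, 160, 157, 161, 162, 157]
[415.6  61.4] 19 z70 [318.7 419.   70. ] z78 [327.2 411.1  78. ] zheld [461.8 286.2 205.2]
[329.  137.5] 24 z70 [431.7 126.   70. ] z78 [438.9 121.5  78. ] zheld [553.   49.8 205.2]
[291.7 154.7] 26 z70 [436.5  41.4  70. ] z78 [443.6  37.8  78. ] zheld [556.9 -18.6 205.2]
[378.4 204.4] 35 z70 [618.3 114.6  70. ] z78 [623.4 110.2  78. ] zheld [703.6  40.6 205.2]
[118.9 224.1] 28 z70 [ 432.  -292.7   70. ] z78 [ 439.2 -292.5   78. ] zheld [ 553.3 -288.2  205.2]
[377.4 230.7] 31 z70 [664.8  81.   70. ] z78 [669.3  77.   78. ] zheld [741.1  13.4 205.2]
```

The scene camera puts the held cartridge at (461.8,286.2), against the bore at (462.7,285.6). Its underside is about 60 mm above the bore, it is still, and the light cartridge is at (439.2,-292.5). Handing in.

```bash
python3 -c "
from h import *
print(order.sign_off())"
```

```text
the job is handed in; nothing more can be done
None
```

The lighter cartridge is standing in the tray's near pocket. The heavier one is held still above the bore, and the job was handed in at about 18.5 s; `order.sign_off()` reports no verdict.

- **Weighing:** I lifted both cartridges in turn. The one nearer the gear case read about 4.3 N on the first lift and 3.7 N when I took it again (readings scatter by about ±0.7 N). The one nearer the tray read about 1.4 N, so it is the lighter.
- **Lighter cartridge:** I lowered it until it touched the pocket floor, then let it go. Its top measures about 78 mm above the bench, as it should when fully home. It stands at (440.3, -292.6) by the wrist camera, which also put the pocket centre at (440.3, -292.6).
- **Heavier cartridge:** It is gripped at 40 N (gap 43.3 mm), upright and still, with its underside about 60 mm above the bore. It is within about 1 mm of the bore axis.
- **Bystanders:** The oil bottle, loose gear, wrench and bearing block looked undisturbed in the later pictures. I checked these by eye, without measuring them.
- **Disagreement:** My early by-eye estimate of the pocket from the scene camera was about 3 mm off in x. I went with the top and wrist views. The scene camera's later fix on the placed cartridge (439.2, -292.5) agrees with the wrist view to about 1 mm.

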